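Nudge two clock wheels into their recesses

ROBOT

A 6-joint arm with a two-finger parallel gripper is mounted at the origin on the work surface. World frame = base frame: x ahead of the robot, y to its left, z up, the work surface at z = 0. Lengths are in m, angles in rad, forces in N, time in s.
With the tool pointing down it reaches from about 0.425 to 0.95 m from the base axis. Payload 3.5 kg.
Tool frame: the origin (TCP) lies at the very end of the fingers, on their centre line; the grasp point (between the pads) lies 19 mm behind it; z points along the fingers, y is the direction in which the jaws open and shut (so a half turn about z gives the same grasp; the last joint's range is limited). The gripper opens to 85 mm and grips with 20 to 120 N. Pads are 22 mm wide; open, the fingers measure 114 mm over their backs; the gripper's body (76 mm by 85 mm) begins 54 mm behind the grasp point. The pads swing forward as they close: fully open they stand 13 mm farther back than shut.
Start: joints at [-1.435, 0.286, 1.577, -0, 1.279, -0.15], TCP at [0.19, -0.648, 0.231] pointing down, gripper open.
Joint ranges: [-2.77, 2.77], [-0.9, 2.22], [0.21, 2.48], [-1.53, 4.67], [0.24, 2.81], [-2.84, 2.84]. Speed limits (rad/s): [2.79, 2.79, 3.14, 3.14, 3.14, 3.14].

INTERFACE

Orientations are given as a unit quaternion [x, y, z, w].
In Python, from plant import get_state, vision, ctrl, cut_out gives the robot as it stands.
- The arm moves only by the tool jog_arm, never from a script. Its argument "commands" is text: rows parted by semicolons, each of 6 numbers parted by spaces: the shift along the world's x, y, z in m, then the turn, a rotation vector about the world's x, y, z in rad. A call has 1 to 20 rows; each row is the pose to reach, as a shift and turn from the pose commanded when the call began; what a row does not reach only later rows make up. A row lasts 1/8 s, in which the tool goes at most 62.5 mm and 10.7 degrees, less where a joint would pass 70% of its speed; a pose out of reach is approached as far as the arm can. A call with a gripper value outside its range is refused whole. "gripper" is the opening in per cent of the stroke, from 0 (shut) to 100 (fully open), set as the call begins (left out, the last holds). The fingers move at their own pace and stop on an object; "grip_force" is the grip in N (left out, the last holds). Time passes only in rows, so rows that repeat a pose let the fingers close. It gives the time, the measured TCP pose, the force and the opening at its end, in the units of the state.
- get_state(): the state, without advancing time (a new reading comes with each control period).
- vision.read_camera(name): name is "side" or "top"; returns a dict with "frame" (420x560x3 uint8, red, green, blue), "z_map" (420x560 float32, m along the optical axis (not along the pixel's ray), 0 where there is no reading), "fx", "fy", "cx", "cy" (pixels), "R" (3x3) and "t" (3): a world point X has camera coordinates R X + t. Camera axes: x right, y down, z forward; pixel columns grow to the right and rows downward; lengths in m; the calibration is good to about 2 mm. A picture is of the moment at which its call begins.
- ctrl.sign_off(): hands the job in, once; it reports no verdict.
Trained networks look in the newest picture that a camera, given by its name, has taken for a name from the list of things; names that differ only in an ending like _2 or _b are one class to them, and where a whole thing is asked for, a point or a joint stands for the part that bears it (a point fixed in the world has none). Each returns a list of dicts, best first, with "conf" (0 to 1); they miss things now and then, are a little off and sometimes report something else, mostly with a low value. They report only what shows in the picture. A call takes as long as a camera call. They do not tell look-alikes from the thing itself.
- cut_out(camera, query): "pixels" (420x560 bool, what is visible of it) and "box" ([centre column, centre row, width, height] in pixels, round what is visible of it).
The state is a dict: "time": time; "qpos": joint angles; "dq": joint speeds; "joint_efforts": joint torques, N m; "eef_pos": TCP position; "tcp_rot": TCP orientation; "contact_force": force on the tool from outside, world axes, zero at the start; "wrist_torque": the same for the moment, N m; "opening": opening from 0.0 (shut) to 1.0 (fully open).
Only numpy, scipy, OpenCV 4.12 (cv2) and the standard library are available. Lean on these libraries where they do the work, as an engineer would, in place of code of your own. Each camera call takes 0.05 s, during which the arm holds its last target.

TASK

Two loose brass wheels, a large and a small one, lie on top of the rosewood sorting block: push each across the block with the fingertips until it drops into the recess of its own size and lies flat in it. Only push them; do not pick them up. Leave everything else on the bench where it stands.

Things in the scene. Friction and masses are not known exactly. Their poses are not given: they have to be found in the camera images.
- block: Dark rosewood sorting block fixed to the bench: 200 mm (its x) by 210 mm (its y) by 22 mm high, flat top, origin at the centre of its underside, z up. Two round blind recesses with flat, pale wooden floors, 6 mm deep, open at the top in its far (+x) half. The wheels start on the near (-x) half, one on the +y and one on the -y side; either wheel may be on either side.
- block_hole0 (a point): Centre of the mouth of the large recess (54 mm diameter, 6 mm deep), level with the block's top; at x +45, y +50 mm from the block's origin in its frame.
- block_hole1 (a point): Centre of the mouth of the small recess (38 mm diameter, 6 mm deep), level with the block's top; at x +45, y -50 mm from the block's origin in its frame.
- large_wheel_center (a point): Centre of the large toothed brass wheel: a loose flat disc, 48 mm diameter, 8 mm thick, about 90 g, with a steel hub (9 mm diameter) standing 4 mm above its upper face. This point is half-way up the 8 mm disc, so 4 mm above the block's top while it lies on it and 2 mm below the block's top when it is seated (its upper face then stands 2 mm proud). z is the disc's axis.
- small_wheel_center (a point): Centre of the small toothed brass wheel: a loose flat disc, 32 mm diameter, 8 mm thick, about 45 g, with the same hub. This point is half-way up the disc, as with the large wheel. z is the disc's axis.
- bushing: Loose steel bushing, a cylinder 18 mm diameter, 22 mm high, standing on the block near the middle of its far edge; origin at the centre of its underside. To be left alone.
- arbor_box: Bakelite box of steel arbors, 70 x 120 x 32 mm, loose on the bench just beyond the block's far edge; origin at the centre of its underside. To be left alone.
- jar: White glass jar of ratchet clicks, 64 mm diameter, 55 mm high, loose on the bench left (+y) of the block; origin at the centre of its underside. To be left alone.
- caliper: Steel caliper lying on the bench right (-y) of the block, 190 mm long along its x, about 65 mm over its jaws, 14 mm high; origin under the middle of its beam. To be left alone.
- screwdriver: Small screwdriver, 150 mm long, lying on the bench to the right. To be left alone.
- loupe: Black eye loupe, 36 mm diameter, 32 mm high, standing on the bench to the right. To be left alone.
- bin (a joint): Tilt of the tin bin of rejected wheels, which hangs between two uprights on a stand (150 mm wide, 75 mm high) well to the left of the block; rad, 0 = level, grows as it is tipped. To be left alone.
Not all that is in view belongs to the job. Leave any pink or turquoise look-alike of the part that bears small_wheel_center alone. What is shaped like the part that bears large_wheel_center but red is not meant.

How it is judged:
By the outcome, as a careful person would: the job done as asked, in the order asked, and still so for the second after the job is handed in, with the robot touching nothing.
It also fails if it takes over 58 s, if anything falls off the work surface, if the arm or the gripper's body presses on something with over 40 N, if the wrist force passes 120 N, or if a joint passes its speed limit or range.

## Working session

There is one attempt and no reset: what is moved stays moved. The work goes in short steps, Python scripts to look and compute and a tool call to move; the robot and the scene stay as the last step left them, time stands still between calls to the robot, and variables do not carry over. Pictures are saved under pics/ and viewed, and the job is handed in when it is done.

Besides the shell and the picture viewer there is one more tool, called after "Call:" in YAML: its name, and indented under it one key for each argument. jog_arm: Moves the arm, as the interface text tells. Its arguments: {"type":"object","properties":{"commands":{"type":"string"},"gripper":{"type":"number"},"grip_force":{"type":"number"}},"required":["commands"]}

```bash
mkdir -p pics; ls
python3 - <<'E'
from plant import get_state, vision
import cv2,pickle
s=get_state();print(s)
for c in("top","side"):
    d=vision.read_camera(c);pickle.dump(d,open(c+'.pkl','wb'))
    cv2.imwrite(f'pics/{c}0.png',d['frame'][:,:,::-1]);print(c,d['R'],d['t'],d['fx'],d['cx'],d['cy'])
E
```

```text
pics
{'time': 0.0, 'qpos': array([-1.43500124e+00,  2.87214273e-01,  1.57813488e+00,  2.56690452e-05,
        1.27858628e+00, -1.50005297e-01]), 'dq': array([-0.00023322, -0.00064431, -0.00012985,  0.00032851, -0.00155722,
        0.00041108]), 'joint_efforts': array([ 2.15266400e-04, -4.05976760e+01, -2.92624140e+01, -1.31689303e-04,
        5.82674460e-03,  3.88209529e-06]), 'eef_pos': array([ 0.19024365, -0.64697413,  0.22993756]), 'tcp_rot': array([ 9.89806980e-01,  1.42410569e-01,  2.06086035e-05, -1.17127489e-03]), 'contact_force': array([-0.01303771, -0.34215854, -0.71426048]), 'wrist_torque': array([ 0.00933669, -0.05236605, -0.00185762]), 'opening': 0.9959125217202074}
top [[-0.01528939 -0.99987769  0.00329121]
 [-0.99490962  0.01488536 -0.09966577]
 [ 0.09960459 -0.00479828 -0.99501553]] [0.02154378 0.58849769 1.29332861] 462.37297590946673 281.7876443594888 209.3289850457402
side [[ 0.86185203 -0.50701918  0.01194296]
 [-0.38780944 -0.67402418 -0.62872509]
 [ 0.32682552  0.5372364  -0.77753593]] [-0.50480232  0.29820379  1.09038041] 512.4957049869339 284.45230636045983 210.05738787627266
```

View pics/top0.png

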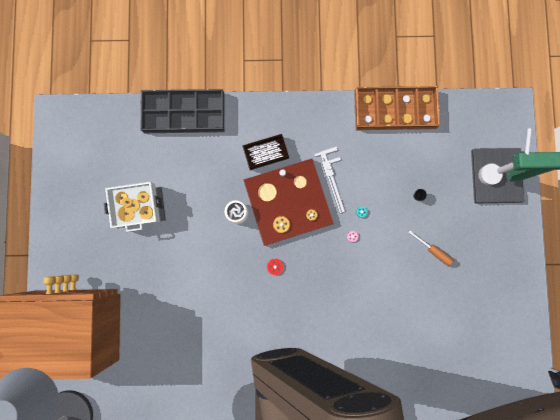

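View pics/side0.png

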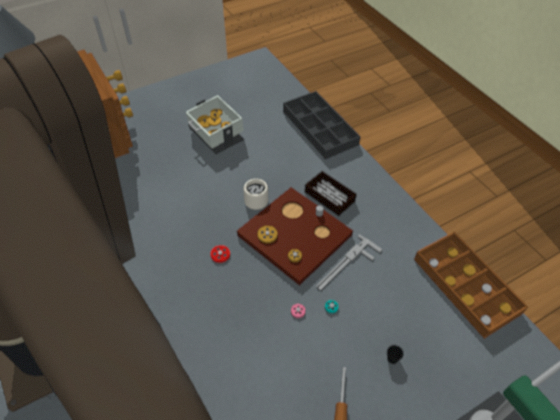

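The top view shows the block at about (288,202). The large wheel is at (281,225) and the small one at (311,215). The large recess is at (267,192), the small recess at (300,182) and the bushing at (283,173). Next I'll measure them precisely.

```bash
cat > h.py <<'E'
import numpy as np,cv2,pickle
def ray(d,u,v,z):
    R,t=d['R'],d['t'];c=-R.T@t
    r=R.T@np.array([(u-d['cx'])/d['fx'],(v-d['cy'])/d['fy'],1.])
    return c+r*(z-c[2])/r[2]
def proj(d,X):
    p=d['R']@np.asarray(X)+d['t'];return d['fx']*p[0]/p[2]+d['cx'],d['fy']*p[1]/p[2]+d['cy']
def crop(d,name,u0,u1,v0,v1,k):
    im=d['frame'][v0:v1,u0:u1,::-1];cv2.imwrite(name,cv2.resize(im,None,fx=k,fy=k,interpolation=cv2.INTER_CUBIC))
E
python3 - <<'E'
from h import *
from plant import vision,cut_out
top=vision.read_camera('top');side=vision.read_camera('side')
D=dict(top=top,side=side)
for cam,d in D.items():
    for q,z in [('block',.022),('large_wheel_center',.026),('small_wheel_center',.026),('bushing',.033),('jar',.03),('arbor_box',.016),('caliper',.007)]:
        for r in cut_out(cam,q)[:4]:
            m=r['pixels'];v,u=np.nonzero(m)
            if len(u)==0: continue
            print(cam,q,round(r['conf'],2),len(u),u.mean().round(1),v.mean().round(1),ray(d,u.mean(),v.mean(),z).round(4))
            if q=='block' and r['conf']>.5:
                m8=cv2.morphologyEx(m.astype(np.uint8),cv2.MORPH_CLOSE,np.ones((3,3)))
                print(cv2.minAreaRect(np.c_[u,v].astype(np.float32)))
crop(top,'pics/topc.png',220,350,130,260,6)
crop(side,'pics/sidec.png',225,365,170,290,5)
pickle.dump(D,open('D.pkl','wb'))
E
```

```text
top large_wheel_center 0.52 180 274.0 266.7 [0.4261 0.0371 0.026 ]
top large_wheel_center 0.47 192 280.9 224.3 [0.5462 0.0159 0.026 ]
top small_wheel_center 0.64 79 311.1 214.6 [ 0.5728 -0.0711  0.026 ]
top small_wheel_center 0.42 96 361.0 211.9 [ 0.5781 -0.2145  0.026 ]
top bushing 0.44 201 280.3 224.4 [0.5454 0.0176 0.033 ]
top jar 0.86 460 235.4 211.9 [0.5834 0.1454 0.03  ]
top arbor_box 0.69 1013 265.9 151.8 [0.7598 0.0564 0.016 ]
top arbor_box 0.69 4892 287.7 200.5 [ 0.6156 -0.0049  0.016 ]
top caliper 0.58 495 330.8 175.9 [ 0.6875 -0.1325  0.007 ]
side block 0.87 5652 295.3 235.0 [ 0.6059 -0.0178  0.022 ]
((294.0087890625, 232.59349060058594), (91.14561462402344, 78.20830535888672), 39.61069107055664)
side large_wheel_center 0.79 245 267.0 234.3 [0.5453 0.0162 0.026 ]
side large_wheel_center 0.59 285 220.3 253.9 [0.4208 0.0213 0.026 ]
side small_wheel_center 0.65 129 331.3 306.4 [ 0.5719 -0.2275  0.026 ]
side small_wheel_center 0.58 126 294.5 255.5 [ 0.5713 -0.0709  0.026 ]
side small_wheel_center 0.55 119 297.4 311.2 [ 0.5008 -0.1999  0.026 ]
side bushing 0.63 58 319.1 210.7 [0.6931 0.0106 0.033 ]
side jar 0.84 643 255.6 194.2 [0.5813 0.1411 0.03  ]
side arbor_box 0.63 1264 330.3 193.2 [0.7596 0.0568 0.016 ]
side caliper 0.72 526 348.8 259.9 [ 0.6852 -0.1366  0.007 ]
side caliper 0.21 244 267.0 234.7 [0.5512 0.0274 0.007 ]
```

```bash
ls pics
```

```text
side0.png
sidec.png
top0.png
topc.png
```

View pics/topc.png

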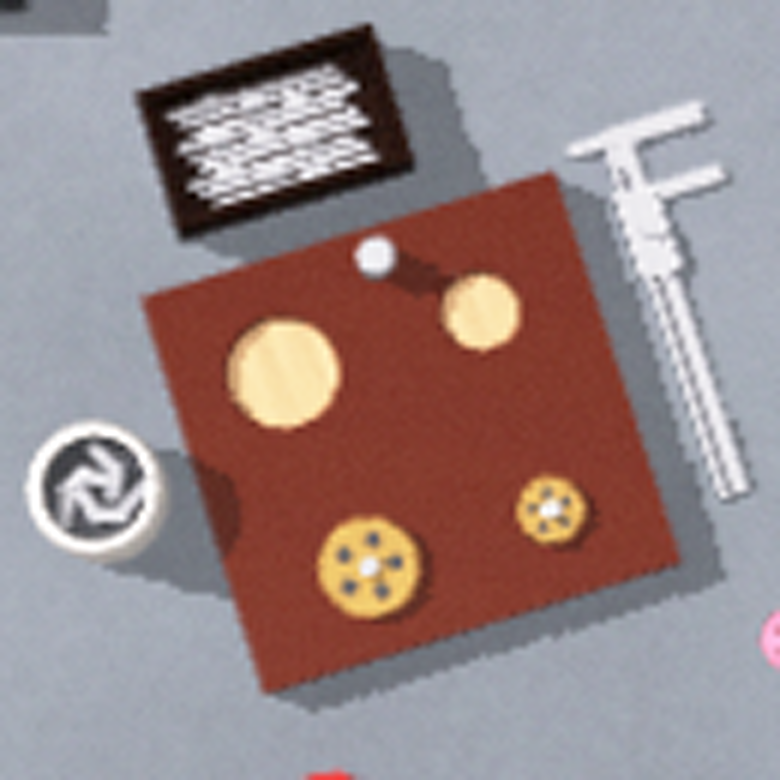

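View pics/sidec.png

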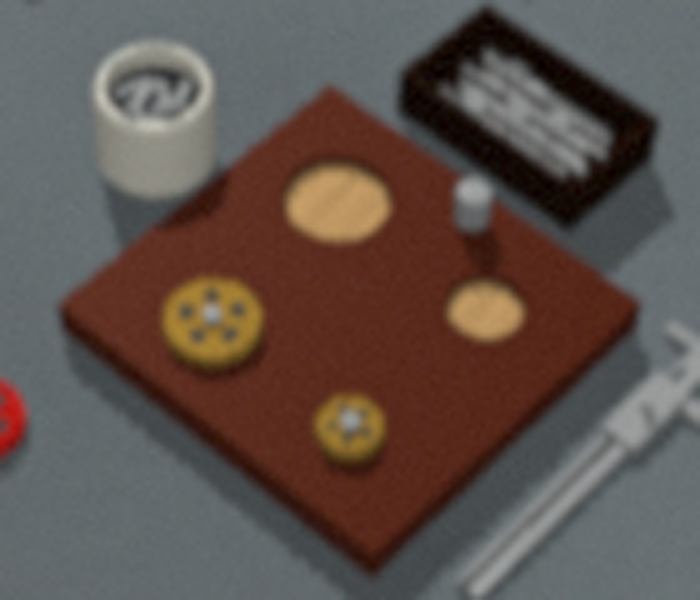

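Run:
```python
from h import *
from scipy.optimize import least_squares
D=pickle.load(open('D.pkl','rb'));t=D['top'];s=D['side']
f=lambda p,o,k:((p[0]+.5)/k-.5+o[0],(p[1]+.5)/k-.5+o[1])
T=lambda x,y,z:ray(t,*f((x,y),(220,130),6),z)
S=lambda x,y,z:ray(s,*f((x,y),(225,170),5),z)
# block corners (+x+y),(+x-y),(-x-y),(-x+y)
L=np.array([[.1,.105],[.1,-.105],[-.1,-.105],[-.1,.105]])
for n,C in [('top',[T(145,297,.022),T(557,172,.022),T(680,562,.022),T(265,692,.022)]),('side',[S(331,87,.022),S(638,305,.022),S(375,565,.022),S(62,305,.022)])]:
    C=np.array(C)[:,:2]
    def res(p):
        c,q=np.cos(p[2]),np.sin(p[2]);return ((np.array([[c,-q],[q,c]])@L.T).T+p[:2]-C).ravel()
    r=least_squares(res,[.6,0,0]);p=r.x;print(n,p,'resid mm',(r.fun*1000).round(1))
    c,q=np.cos(p[2]),np.sin(p[2]);R=np.array([[c,-q],[q,c]])
    print(' holes',R@[.045,.05]+p[:2],R@[.045,-.05]+p[:2])
    for nm,X in ([('bigW',T(370,567,.030)),('smW',T(552,510,.030)),('bigWhub',T(370,567,.034)),('bigH',T(285,374,.019)),('smH',T(481,312,.019)),('bush',T(375,257,.044))] if n=='top' else [('bigW',S(213,317,.030)),('smW',S(350,425,.030)),('bigH',S(338,203,.019)),('smH',S(486,312,.019)),('bush',S(474,188,.044))]):
        print('  ',nm,X[:2].round(4),'blk',(R.T@(X[:2]-p[:2])).round(4))
# colour segmentation of brass for top/side
for n,d,box in [('top',t,(220,350,150,260)),('side',s,(225,365,170,290))]:
    hsv=cv2.cvtColor(d['frame'],cv2.COLOR_RGB2HSV);u0,u1,v0,v1=box
    m=np.zeros(hsv.shape[:2],np.uint8);m[v0:v1,u0:u1]=cv2.inRange(hsv,(13,70,100),(30,255,255))[v0:v1,u0:u1]
    m=cv2.morphologyEx(m,cv2.MORPH_CLOSE,np.ones((3,3)))
    for c in cv2.findContours(m,cv2.RETR_EXTERNAL,cv2.CHAIN_APPROX_NONE)[0]:
        if cv2.contourArea(c)>30:
            x,y,w,h=cv2.boundingRect(c);M=cv2.moments(c);u,v=M['m10']/M['m00'],M['m01']/M['m00']
            print(n,round(u,1),round(v,1),w,h,'z.030',ray(d,u,v,.030)[:2].round(4),'z.018',ray(d,u,v,.018)[:2].round(4))
```

```text
top [ 0.61299472 -0.00630932  0.28394657] resid mm [ 0.4  1.1  0.9 -0.3 -0.7 -1.7 -0.6  0.8]
 holes [0.64218548 0.05429513] [ 0.67020012 -0.0417006 ]
   bigW [0.5465 0.0148] blk [-0.058   0.0389]
   smW [ 0.5723 -0.0722] blk [-0.0575 -0.0519]
   bigWhub [0.5462 0.0148] blk [-0.0582  0.039 ]
   bigH [0.6411 0.0544] blk [0.0439 0.0504]
   smH [ 0.6699 -0.0407] blk [ 0.045 -0.049]
   bush [0.6931 0.0103] blk [ 0.0815 -0.0065]
side [ 0.61122583 -0.00662128  0.28868423] resid mm [-0.1 -0.5  1.6 -2.   0.9  2.7 -2.4 -0.2]
 holes [0.64012914 0.05412078] [ 0.66859825 -0.04174114]
   bigW [0.5462 0.0168] blk [-0.0556  0.041 ]
   smW [ 0.5714 -0.0711] blk [-0.0565 -0.0505]
   bigH [0.6411 0.0553] blk [0.0462 0.0509]
   smH [ 0.6689 -0.041 ] blk [ 0.0455 -0.0494]
   bush [0.6945 0.0125] blk [ 0.0853 -0.0054]
top 281.1 224.0 17 17 z.030 [0.5466 0.0152] z.018 [0.5474 0.0152]
top 311.3 214.5 12 12 z.030 [ 0.5725 -0.0715] z.018 [ 0.5735 -0.0723]
top 266.7 191.6 19 18 z.030 [0.6403 0.0552] z.018 [0.642  0.0556]
top 299.5 181.6 12 12 z.030 [ 0.6682 -0.0397] z.018 [ 0.6701 -0.0402]
side 294.4 254.4 15 13 z.030 [ 0.5714 -0.0703] z.018 [ 0.5759 -0.0635]
side 321.6 231.9 16 13 z.030 [ 0.6635 -0.0469] z.018 [ 0.6691 -0.0399]
side 267.0 233.2 21 18 z.030 [0.5455 0.0166] z.018 [0.5496 0.0244]
side 292.0 210.4 21 16 z.030 [0.6355 0.0475] z.018 [0.6408 0.0557]
```

Call:
jog_arm:
  commands: "0.16 0.326 0 0 0 0.05;0.16 0.326 0 0 0 0.05;0.16 0.326 0 0 0 0.05;0.16 0.326 0 0 0 0.05;0.325 0.651 0 0 0 0.104;0.325 0.651 0 0 0 0.104;0.325 0.651 0 0 0 0.104;0.325 0.651 0 0 0 0.104;0.325 0.651 0 0 0 0.104;0.325 0.651 0 0 0 0.104;0.325 0.651 0 0 0 0.104;0.325 0.651 0 0 0 0.104;0.325 0.651 0 0 0 0.104;0.325 0.651 0 0 0 0.104;0.325 0.651 0 0 0 0.104;0.325 0.651 0 0 0 0.104"
  gripper: 36
  grip_force: 20

```text
time: 2.9
eef_pos: [0.5151, 0.0024, 0.2314]
tcp_rot: [0.981, 0.193, 0.0, 0.0]
contact_force: [0.5, -0.2, -0.1]
opening: 0.368
```

Call:
jog_arm:
  commands: "0 0 -0.06 0 0 0;0 0 -0.12 0 0 0;0 0 -0.17 0 0 0;0 0 -0.186 0 0 0;0 0 -0.186 0 0 0;0 0 -0.186 0 0 0"

```text
time: 3.65
eef_pos: [0.5174, 0.0029, 0.0478]
tcp_rot: [0.981, 0.194, 0.002, 0.001]
contact_force: [1.1, 0.6, 1.0]
opening: 0.358
```

```bash
cat > look.py <<'E'
import sys
from h import *
from plant import vision,get_state
n=sys.argv[1]
for c,b in(("top",(220,350,150,250)),("side",(225,365,170,290))):
    d=vision.read_camera(c);pickle.dump(d,open(c+'.pkl','wb'));crop(d,f'pics/{c}{n}.png',*b,5)
a,b=cv2.imread(f'pics/top{n}.png'),cv2.imread(f'pics/side{n}.png')
k=395/650;a=cv2.resize(a,None,fx=k,fy=k);b=cv2.resize(b,(395,int(600*395/700)))
h=max(a.shape[0],b.shape[0]);o=np.zeros((h,795,3),np.uint8);o[:a.shape[0],:395]=a;o[:b.shape[0],400:]=b
cv2.imwrite(f'pics/both{n}.png',o);s=get_state();print(s['eef_pos'],s['contact_force'],s['time'])
E
python3 look.py 1
```

```text
[0.51728822 0.00300537 0.04779814] [-0.62924693 -0.27940723  0.23379556] 3.75
```

View pics/both1.png

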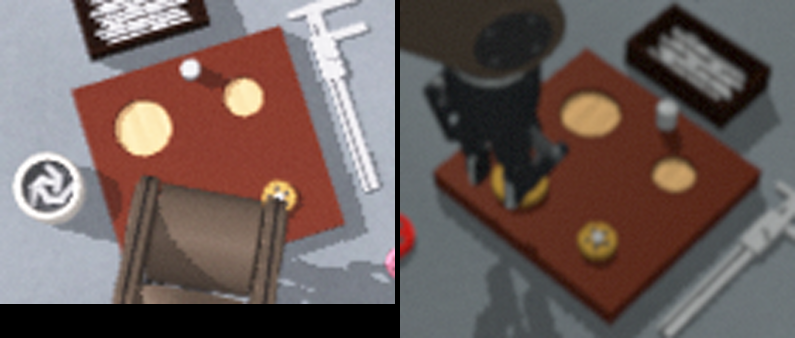

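View pics/side1.png

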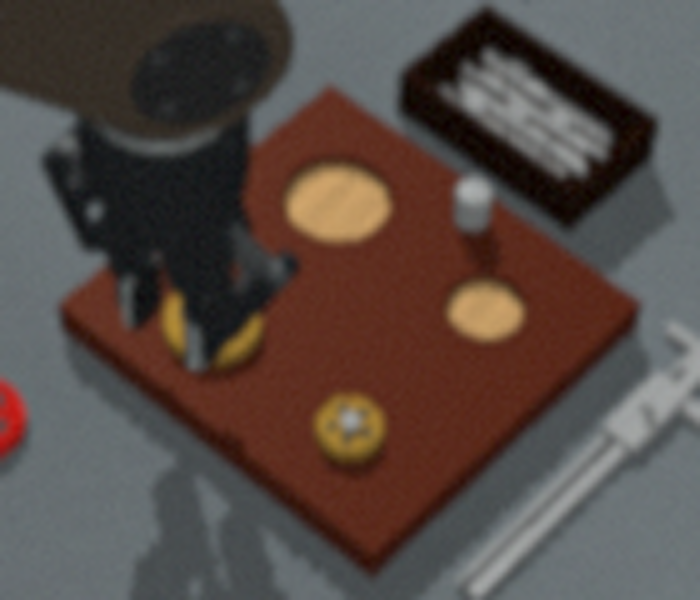

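Run:
```python
from plant import get_state
s=get_state();print(s['qpos'].round(3),s['dq'].round(3),s['eef_pos'],s['tcp_rot'])
```

```text
[-0.19   0.175  2.084 -0.     0.878  0.991] [ 0.004  0.004  0.008 -0.001 -0.004 -0.001] [0.51728822 0.00300537 0.04779814] [9.81064553e-01 1.93666393e-01 2.20432539e-03 9.00979147e-04]
```

Call:
jog_arm:
  commands: "-0.002 0 -0.008 0 0 0;-0.002 0 -0.014 0 0 0;-0.002 0 -0.018 0 0 0;-0.002 0 -0.018 0 0 0;-0.002 0 -0.018 0 0 0"

```text
time: 4.38
eef_pos: [0.5134, 0.0034, 0.0273]
tcp_rot: [0.981, 0.194, 0.0, -0.0]
contact_force: [0.7, 0.9, -0.0]
opening: 0.359
```

Call:
jog_arm:
  commands: "0 0 -0.001 0 0 0;0 0 -0.002 0 0 0;0 0 -0.003 0 0 0;0 0 -0.003 0 0 0;0 0 -0.003 0 0 0"

```text
time: 5.0
eef_pos: [0.5134, 0.0034, 0.0244]
tcp_rot: [0.981, 0.194, 0.0, 0.0]
contact_force: [-0.6, 0.0, 0.6]
opening: 0.356
```

```bash
python3 look.py 2
```

```text
[0.51333364 0.00340482 0.02432935] [ 0.06873432 -0.35779377 -0.22609362] 5.1
```

View pics/side2.png

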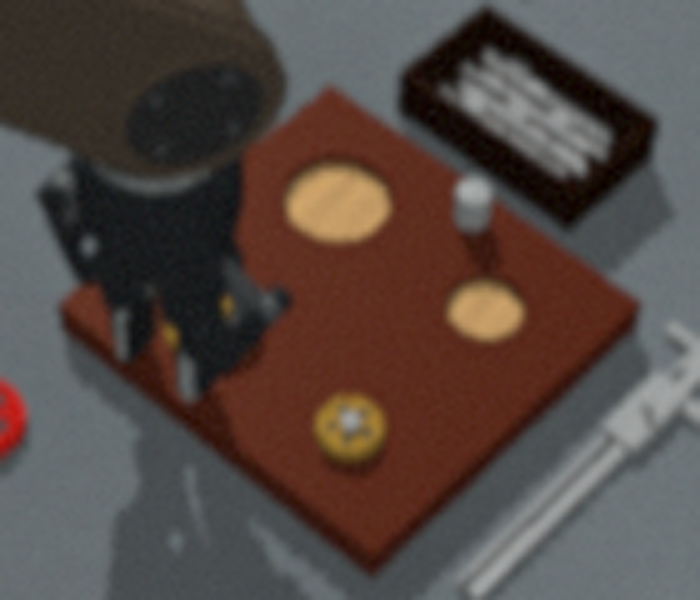

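Call:
jog_arm:
  commands: "0 0 -0.001 0 0 0;0 0 -0.002 0 0 0;0 0 -0.002 0 0 0;0 0 -0.002 0 0 0"

```text
time: 5.6
eef_pos: [0.5133, 0.0034, 0.0223]
tcp_rot: [0.981, 0.194, -0.0, -0.0]
contact_force: [0.6, 0.5, 0.1]
opening: 0.358
```

Call:
jog_arm:
  commands: "0 0 -0.001 0 0 0;0 0 -0.001 0 0 0;0 0 -0.001 0 0 0"

```text
time: 5.98
eef_pos: [0.5135, 0.0034, 0.0216]
tcp_rot: [0.981, 0.194, 0.0, 0.0]
contact_force: [-0.3, -0.0, 1.7]
opening: 0.357
```

Call:
jog_arm:
  commands: "0 0 -0.001 0 0 0;0 0 -0.001 0 0 0;0 0 -0.001 0 0 0"

```text
time: 6.35
eef_pos: [0.5135, 0.0034, 0.0215]
tcp_rot: [0.981, 0.194, -0.0, -0.0]
contact_force: [-3.3, -0.2, 8.4]
opening: 0.36
```

Call:
jog_arm:
  commands: "0 0 0.0045 0 0 0;0 0 0.0045 0 0 0;0.005 0.002 0.0045 0 0 0;0.011 0.0044 0.0045 0 0 0;0.017 0.0068 0.0045 0 0 0;0.023 0.0092 0.0045 0 0 0;0.029 0.0116 0.0045 0 0 0;0.035 0.014 0.0045 0 0 0;0.041 0.0164 0.0045 0 0 0;0.047 0.0188 0.0045 0 0 0;0.053 0.0212 0.0045 0 0 0;0.059 0.0236 0.0045 0 0 0;0.065 0.026 0.0045 0 0 0;0.070 0.028 0.0045 0 0 0;0.070 0.028 0.0045 0 0 0"

```text
time: 8.22
eef_pos: [0.5839, 0.0315, 0.025]
tcp_rot: [0.981, 0.194, 0.0, 0.0]
contact_force: [-0.4, -0.2, -0.6]
opening: 0.36
```

```bash
python3 look.py 3
```

```text
[0.58341444 0.03143033 0.02485975] [-0.05625655  0.00798342 -0.12779831] 8.325
```

View pics/both3.png

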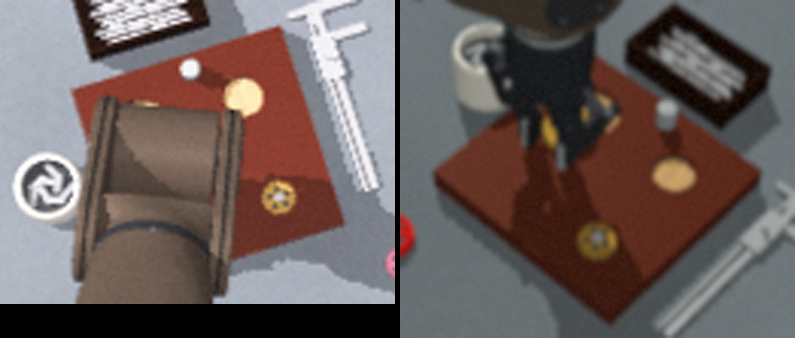

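View pics/side3.png

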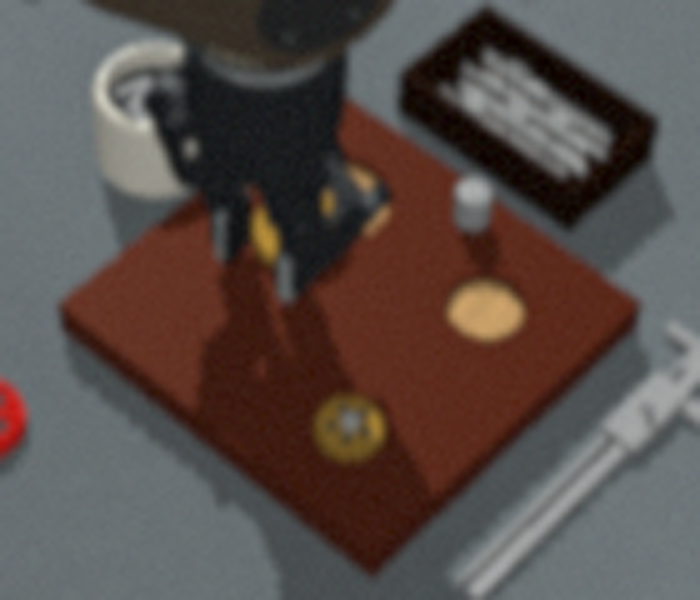

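Call:
jog_arm:
  commands: "0.004 0.0016 0 0 0 0;0.008 0.0032 0 0 0 0;0.012 0.0048 0 0 0 0;0.016 0.0064 0 0 0 0;0.020 0.008 0 0 0 0;0.023 0.0092 0 0 0 0;0.026 0.0104 0 0 0 0;0.028 0.0112 0 0 0 0;0.030 0.012 0 0 0 0;0.030 0.012 0 0 0 0;0.030 0.012 0 0 0 0"

```text
time: 9.7
eef_pos: [0.6134, 0.0434, 0.0249]
tcp_rot: [0.981, 0.194, 0.0, 0.0]
contact_force: [-0.8, -0.3, 0.0]
opening: 0.356
```

```bash
python3 look.py 4
```

```text
[0.61330523 0.04339336 0.02484912] [ 1.36997003 -0.05944352 -0.12059736] 9.8
```

View pics/both4.png

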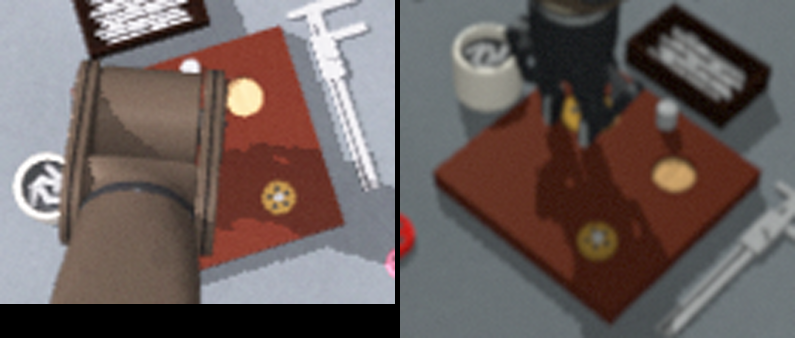

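View pics/side4.png

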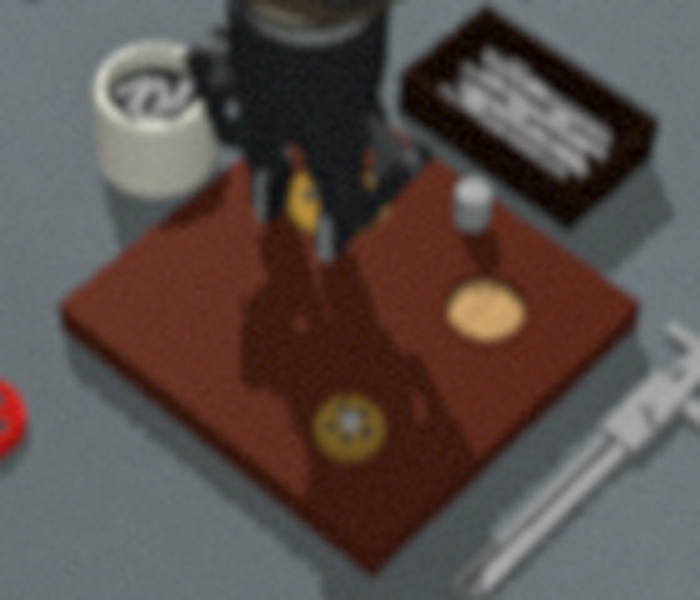

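Call:
jog_arm:
  commands: "-0.01 -0.004 0 0 0 0;-0.022 -0.009 0 0 0 0;-0.022 -0.009 0.03 0 0 0;-0.022 -0.009 0.07 0 0 0;-0.045 -0.06 0.075 0 0 -0.05;-0.068 -0.11 0.075 0 0 -0.088;-0.068 -0.1226 0.075 0 0 -0.088;-0.068 -0.1226 0.075 0 0 -0.088;-0.068 -0.1226 0.075 0 0 -0.088"
  gripper: 24

```text
time: 10.92
eef_pos: [0.5454, -0.0784, 0.0997]
tcp_rot: [0.989, 0.151, -0.0, -0.0]
contact_force: [0.2, -0.5, 0.4]
opening: 0.243
```

```bash
python3 look.py 5
```

```text
[ 0.54552695 -0.0780878   0.09966596] [-0.06689407 -0.34693945  0.99931581] 11.025
```

View pics/top5.png

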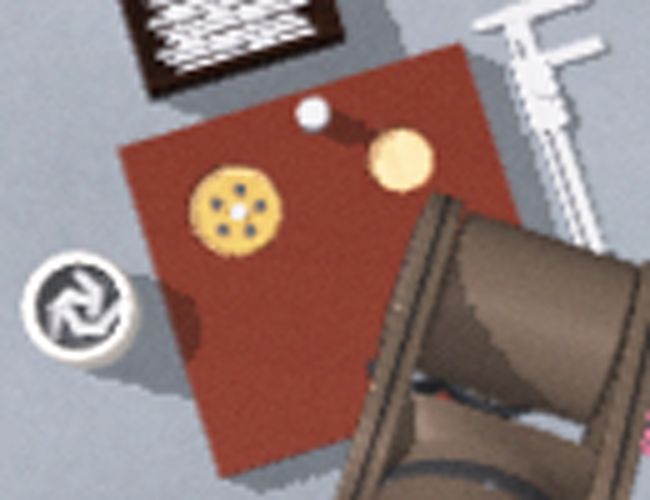

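View pics/side5.png

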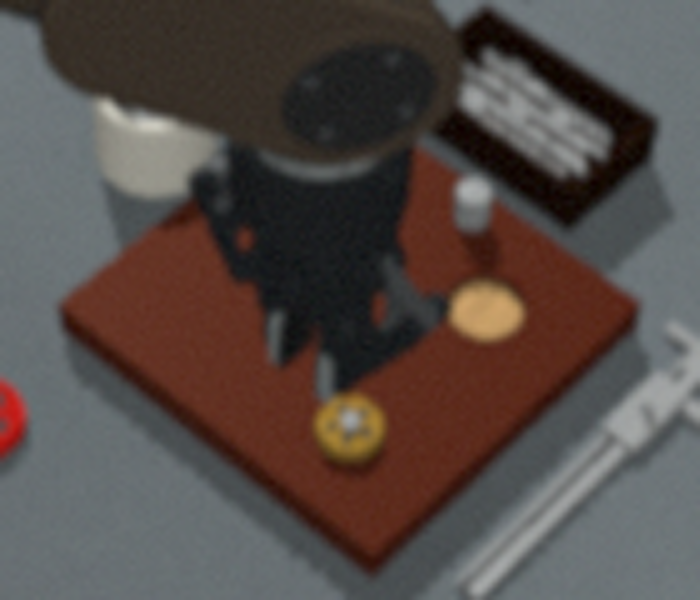

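Call:
jog_arm:
  commands: "0 0 -0.04 0 0 0;0 0 -0.065 0 0 0;0 0 -0.065 0 0 0;0 0 -0.075 0 0 0;0 0 -0.075 0 0 0;0 0 -0.075 0 0 0"

```text
time: 11.78
eef_pos: [0.546, -0.0793, 0.0257]
tcp_rot: [0.989, 0.15, 0.001, 0.0]
contact_force: [-0.1, -0.4, -0.6]
opening: 0.238
```

```bash
python3 look.py 6
```

```text
[ 0.54587507 -0.07940986  0.02559499] [-0.67572887 -0.6235551  -0.4486598 ] 11.875
```

View pics/side6.png

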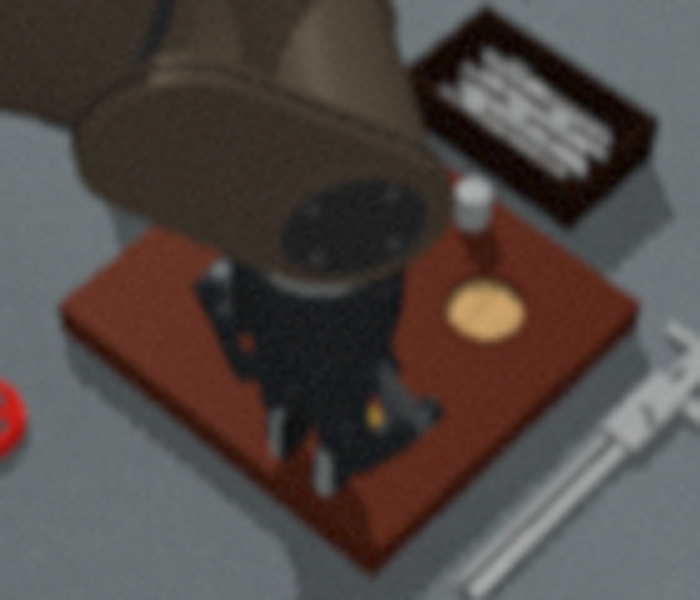

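Call:
jog_arm:
  commands: "0.005 0.0016 0 0 0 0;0.011 0.0034 0 0 0 0;0.017 0.0053 0 0 0 0;0.023 0.0071 0 0 0 0;0.029 0.009 0 0 0 0;0.035 0.0108 0 0 0 0;0.041 0.0127 0 0 0 0;0.047 0.0146 0 0 0 0;0.053 0.0164 0 0 0 0;0.059 0.0183 0 0 0 0;0.065 0.0201 0 0 0 0;0.072 0.0223 0 0 0 0;0.072 0.0223 0 0 0 0"

```text
time: 13.5
eef_pos: [0.618, -0.0567, 0.0249]
tcp_rot: [0.989, 0.15, 0.0, 0.0]
contact_force: [-0.7, 0.6, -0.1]
opening: 0.241
```

```bash
python3 look.py 7
```

```text
[ 0.61739463 -0.05677751  0.0247186 ] [-0.05855254  0.18019137  0.38357021] 13.6
```

View pics/side7.png

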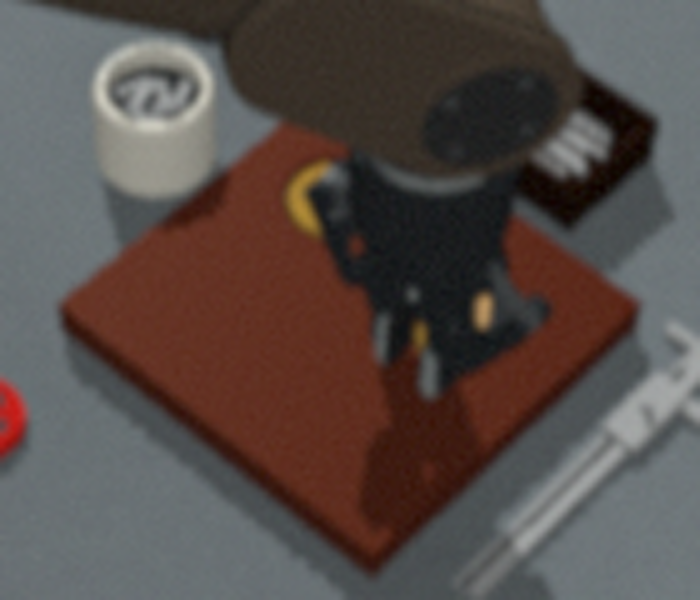

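View pics/top7.png

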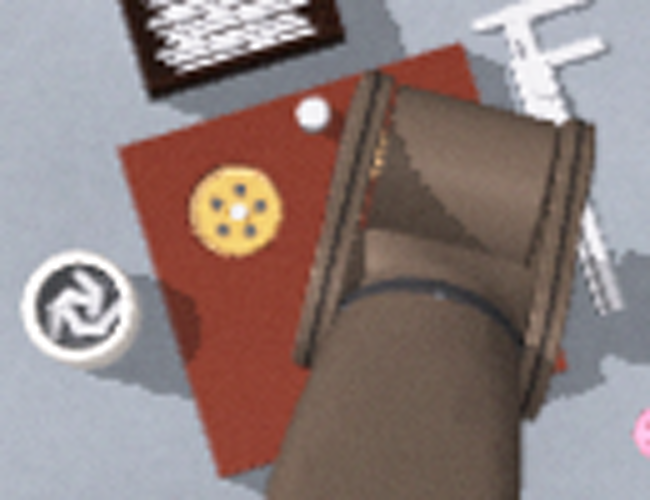

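Call:
jog_arm:
  commands: "0.004 0.0012 0 0 0 0;0.008 0.0025 0 0 0 0;0.012 0.0037 0 0 0 0;0.016 0.005 0 0 0 0;0.020 0.0062 0 0 0 0;0.023 0.0071 0 0 0 0;0.026 0.0081 0 0 0 0;0.028 0.0087 0 0 0 0;0.030 0.0093 0 0 0 0;0.030 0.0093 0 0 0 0;0.030 0.0093 0 0 0 0"

```text
time: 14.98
eef_pos: [0.6473, -0.0476, 0.0248]
tcp_rot: [0.989, 0.15, 0.0, -0.0]
contact_force: [-0.0, -0.1, 0.0]
opening: 0.241
```

```bash
python3 look.py 8
```

```text
[ 0.64726106 -0.04762494  0.02480701] [ 0.10053222 -1.06533523 -0.52283282] 15.075
```

View pics/side8.png

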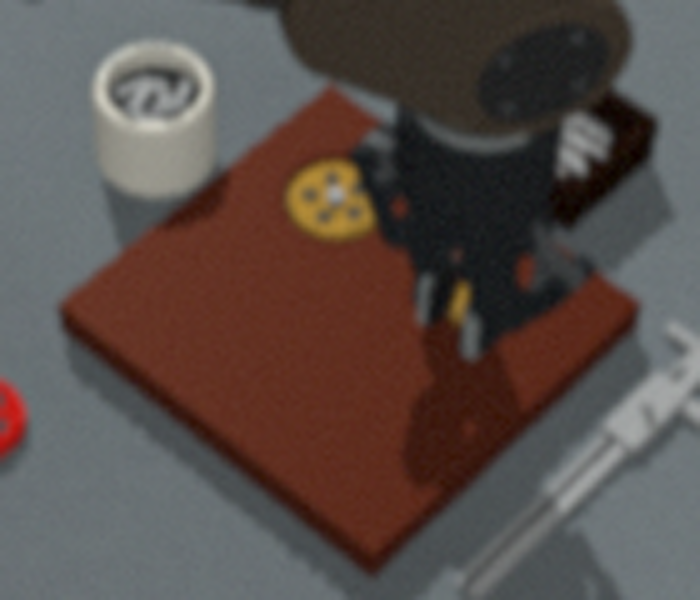

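Back off, lift, and move the arm clear to look.

Call:
jog_arm:
  commands: "-0.01 -0.003 0 0 0 0;-0.022 -0.007 0 0 0 0;-0.022 -0.007 0.03 0 0 0;-0.022 -0.007 0.08 0 0 0;-0.06 -0.04 0.12 0 0 0;-0.1 -0.09 0.15 0 0 0;-0.14 -0.14 0.15 0 0 0;-0.14 -0.2 0.15 0 0 0;-0.14 -0.26 0.15 0 0 0;-0.14 -0.26 0.15 0 0 0;-0.14 -0.26 0.15 0 0 0"

```text
time: 16.45
eef_pos: [0.5064, -0.3073, 0.1743]
tcp_rot: [0.989, 0.15, -0.0, -0.001]
contact_force: [-0.1, -0.2, 1.0]
opening: 0.238
```

```bash
python3 look.py 9
python3 - <<'E'
from h import *
for c in('top','side'):
    d=pickle.load(open(c+'.pkl','rb'));o=pickle.load(open('D.pkl','rb'))[c]
    f=np.abs(d['frame'].astype(int)-o['frame']).max(2)>60
    n,l,st,ce=cv2.connectedComponentsWithStats(f.astype(np.uint8))
    print(c,[(ce[i].round(0).tolist(),st[i,4]) for i in range(1,n) if st[i,4]>5])
    # heights by depth
    P={}
    R,t=d['R'],d['t']
    for nm,X in [('bigW',(.6412,.0548,.024)),('smW',(.6695,-.041,.024))]:
        u,v=proj(d,X);k=6 if nm=='bigW' else 4
        hs=[]
        for du in range(-k,k+1,2):
            row=[]
            for dv in range(-k,k+1,2):
                uu,vv=int(round(u+du)),int(round(v+dv));z=d['z_map'][vv,uu]
                X=R.T@(z*np.array([(uu-d['cx'])/d['fx'],(vv-d['cy'])/d['fy'],1])-t);row.append(round(1000*X[2],1))
            hs.append(row)
        print(c,nm,round(u,1),round(v,1));print(np.array(hs))
E
```

```text
[ 0.50699945 -0.30612428  0.1744055 ] [-0.14425119 -0.31770995 -0.56248424] 16.55
top [([302.0, 183.0], np.int32(27)), ([270.0, 192.0], np.int32(68)), ([298.0, 186.0], np.int32(7)), ([263.0, 195.0], np.int32(38)), ([383.0, 306.0], np.int32(14504)), ([311.0, 214.0], np.int32(88)), ([281.0, 224.0], np.int32(203)), ([487.0, 396.0], np.int32(3760)), ([230.0, 399.0], np.int32(2094)), ([555.0, 378.0], np.int32(142)), ([294.0, 387.0], np.int32(14)), ([278.0, 394.0], np.int32(13)), ([358.0, 402.0], np.int32(710)), ([391.0, 409.0], np.int32(478)), ([290.0, 400.0], np.int32(21)), ([277.0, 409.0], np.int32(320))]
top bigW 266.9 191.6
[[19.  24.1 21.  19.9 23.8 22.9 19.5]
 [25.2 27.4 24.9 23.8 25.2 24.8 25.8]
 [21.5 26.5 24.9 23.  27.8 23.6 25.9]
 [23.3 20.9 21.5 28.6 22.8 24.3 24.4]
 [25.6 24.4 25.4 22.3 29.6 25.9 26.7]
 [24.8 20.8 24.2 25.5 23.9 21.  23.4]
 [ 9.6 26.8 23.3 23.2 24.9 21.4 14.4]]
top smW 299.9 181.4
[[15.5 23.4 29.7 24.4 21.3]
 [12.  21.9 28.2 20.5 23.4]
 [20.  21.3 26.1 27.4 26.2]
 [26.6 25.2 25.3 25.8 23.8]
 [15.5 24.5 20.  21.7 12.8]]
side [([27.0, 15.0], np.int32(1011)), ([7
[... 834 characters left out ...]
.int32(12760)), ([267.0, 233.0], np.int32(237)), ([322.0, 233.0], np.int32(94)), ([295.0, 254.0], np.int32(119)), ([368.0, 308.0], np.int32(17)), ([6.0, 342.0], np.int32(21))]
side bigW 292.4 209.1
[[507.5 507.4 506.3 503.5 500.4 498.9 494.7]
 [507.5 505.6 501.6 500.5 497.4 496.2 495.8]
 [504.9 503.8 500.2 501.4 497.6 496.4 494.3]
 [505.2 502.1 501.8 500.8 496.5 495.5 494.4]
 [504.6 502.1 501.4 500.7 497.4 494.6 495.1]
 [502.9 501.4 498.1 497.7 498.4 494.7 494.2]
 [501.6 499.8 497.3 498.5 496.  495.1 493.3]]
side smW 322.1 230.7
[[ 25.3  25.6  25.3 483.9 484.6]
 [ 23.6  25.4  23.4 484.7 484.2]
 [ 24.5  29.4  25.4  27.2 483. ]
 [426.2 430.8 434.1 435.1 479.8]
 [440.5 443.1 442.4 443.3 481.4]]
```

View pics/side9.png

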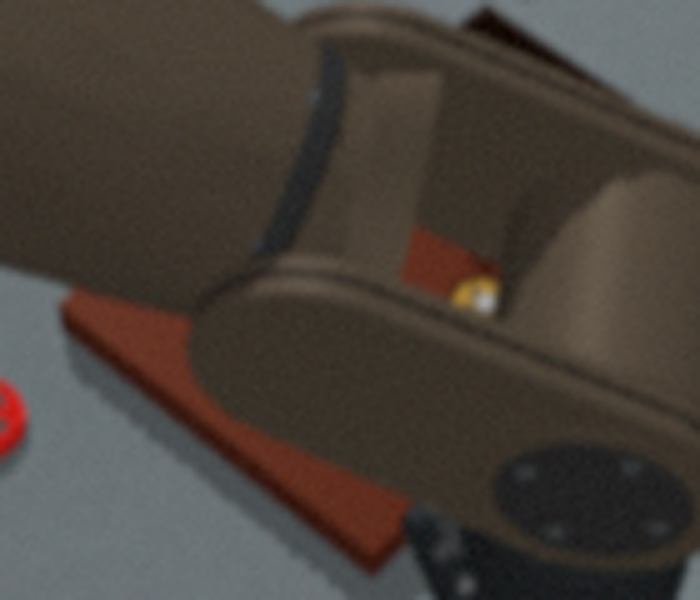

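View pics/top9.png

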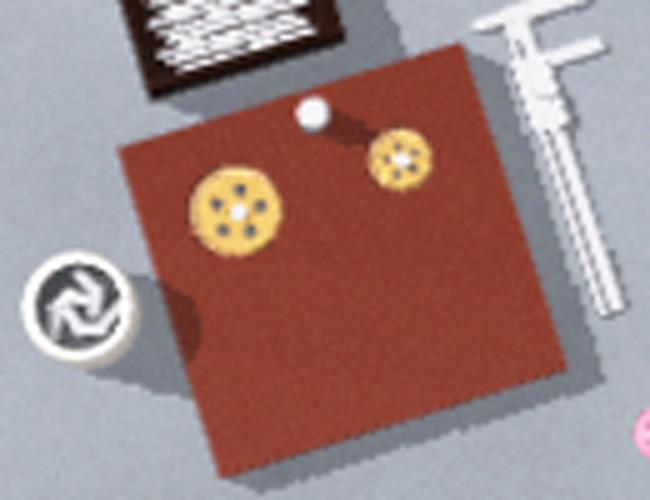

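Both wheels look seated. I'll move the arm fully clear and check height and flatness from both cameras.

Call:
jog_arm:
  commands: "-0.05 -0.06 0.02 0 0 0;-0.1 -0.11 0.04 0 0 0;-0.15 -0.16 0.05 0 0 0;-0.2 -0.21 0.05 0 0 0;-0.25 -0.26 0.05 0 0 0;-0.31 -0.31 0.05 0 0 0;-0.31 -0.33 0.05 0 0 0;-0.31 -0.33 0.05 0 0 0;-0.31 -0.33 0.05 0 0 0;-0.31 -0.33 0.05 0 0 0"

```text
time: 17.8
eef_pos: [0.1992, -0.636, 0.2246]
tcp_rot: [0.988, 0.151, 0.0, -0.001]
contact_force: [0.5, -0.3, -0.0]
opening: 0.24
```

```bash
python3 look.py 10
python3 - <<'E'
from h import *
for c in('top','side'):
    d=pickle.load(open(c+'.pkl','rb'));o=pickle.load(open('D.pkl','rb'))[c];R,t=d['R'],d['t']
    vv,uu=np.mgrid[0:420,0:560];z=d['z_map']
    P=np.stack([z*(uu-d['cx'])/d['fx'],z*(vv-d['cy'])/d['fy'],z],-1)-t
    W=P@R
    ref=(np.abs(W[...,0]-.60)<.02)&(np.abs(W[...,1]-0)<.02)&(z>0)
    print(c,'block top z',np.median(W[ref][:,2]).round(4))
    for nm,X,r in [('big',(.6412,.0548),.02),('small',(.6695,-.041),.0125)]:
        # pixels by projected plane position
        m=np.zeros((420,560),bool)
        for v in range(150,260):
            for u in range(220,370):
                q=ray(d,u,v,.024);m[v,u]=.006<np.hypot(q[0]-X[0],q[1]-X[1])<r
        Q=W[m];A=np.c_[Q[:,0]-X[0],Q[:,1]-X[1],np.ones(len(Q))]
        k=np.linalg.lstsq(A,Q[:,2],rcond=None)[0]
        print(nm,len(Q),'z',k[2].round(4),'slope',k[:2].round(3),'median',np.median(Q[:,2]).round(4))
    b0,b1,b2,b3=200,380,100,250
    f=np.abs(d['frame'].astype(int)-o['frame']).max(2)>50
    n,l,st,ce=cv2.connectedComponentsWithStats(f.astype(np.uint8))
    print([(ce[i].round(0).tolist(),int(st[i,4])) for i in range(1,n) if st[i,4]>4])
E
```

```text
[ 0.19917487 -0.63614804  0.22486681] [-0.18724335  0.06284505 -0.0348332 ] 17.9
top block top z 0.0218
big 136 z 0.0242 slope [-0.036  0.017] median 0.0244
small 44 z 0.0245 slope [-0.115 -0.039] median 0.0242
[([300.0, 182.0], 84), ([268.0, 193.0], 199), ([311.0, 214.0], 98), ([281.0, 224.0], 225), ([376.0, 392.0], 291), ([251.0, 370.0], 33), ([555.0, 372.0], 205), ([507.0, 402.0], 496), ([261.0, 394.0], 5), ([338.0, 415.0], 6)]
side block top z 0.0224
big 139 z 0.0247 slope [-0.042 -0.   ] median 0.0247
small 47 z 0.0243 slope [-0.865 -1.004] median 0.0248
[([47.0, 35.0], 52), ([291.0, 206.0], 6), ([286.0, 210.0], 19), ([293.0, 211.0], 37), ([298.0, 215.0], 18), ([267.0, 233.0], 222), ([322.0, 233.0], 60), ([294.0, 255.0], 113), ([174.0, 346.0], 871), ([25.0, 337.0], 5), ([78.0, 416.0], 37)]
```

View pics/side10.png

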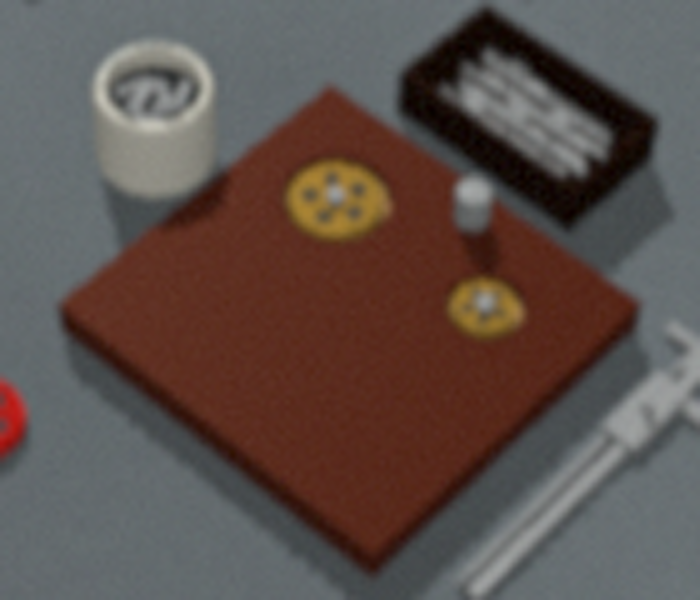

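The side-camera plane fit for the small wheel shows a steep slope, probably from missing depth readings. I'll refit it without them before handing in.

Run:
```python
from h import *
for c in('top','side'):
    d=pickle.load(open(c+'.pkl','rb'));R,t=d['R'],d['t'];z=d['z_map']
    u,v=proj(d,(.6695,-.041,.024));u,v=int(round(u)),int(round(v))
    vv,uu=np.mgrid[v-5:v+6,u-5:u+6];zz=z[vv,uu]
    W=(np.stack([zz*(uu-d['cx'])/d['fx'],zz*(vv-d['cy'])/d['fy'],zz],-1)-t)@R
    print(c);print((W[...,2]*1000).round(0).astype(int))
    Q=W.reshape(-1,3);r=np.hypot(Q[:,0]-.6695,Q[:,1]+.041);Q=Q[(r<.014)&(r>.006)&(zz.ravel()>0)]
    A=np.c_[Q[:,0]-.6695,Q[:,1]+.041,np.ones(len(Q))];print(len(Q),np.linalg.lstsq(A,Q[:,2],rcond=None)[0].round(4))
```

```text
top
[[20 17 13 14 19 14 16 18 16 19 25]
 [ 9 11 14 18 24 22 22 21 23 15 24]
 [16 14 18 21 23 26 22 23 26 16 20]
 [23 27 23 28 22 19 28 24 26 20 13]
 [20 25 21 29 25 21 25 27 23 22 18]
 [26 22 26 27 27 27 29 26 27 21 25]
 [22 21 24 20 34 28 25 25 22 23 26]
 [25 21 23 26 24 29 22 22 28 23 24]
 [26 17 25 28 24 32 27 25 23 20 19]
 [15 27 25 23 28 24 22 28 23 15 22]
 [16 19 22 16 26 24 24 24 20 26 26]]
60 [-0.0522 -0.0407  0.0239]
side
[[  18   21   19   18   24   20   19   20   20   20   23]
 [  17   27 1041   27   23   27   28   26   27   19   21]
 [  24   23   22   25   26   23   24   25   27   26   20]
 [  25   25   25   23   30   31   26   23   27   26   28]
 [  25   24   22   29   29   28   27   23   24   24   25]
 [  25   24   27   26   28   32   32   23   25 1041   22]
 [  25   22   29   27   28   28   26   28   25   27   26]
 [  21   21   23   21   25   25   23   26   28   24   26]
 [  24   29   28   24   24   25   26   26   25   25   25]
 [  21   26   24   24   26   24   23   24   21   25   17]
 [  21   20   27   24   27   24   22   22   23   19   19]]
69 [ 0.0365 -0.0378  0.0252]
```

The small wheel is flat at about 24–25 mm; the steep slope came from pixels with no depth reading. I'll hand the job in.

```bash
python3 -c "
from plant import ctrl
print(ctrl.sign_off())"
```

```text
the job is handed in; nothing more can be done
None
```

Both wheels are in their own recesses: I pushed the large one in first, then the small one. I used the two fingertips as a cradle behind each wheel and never gripped them. I handed the job in at about 18 s, with the arm moved well clear.

- **Seating:** the last pictures from both cameras show each wheel centred in its recess. Their upper faces are at about 24–25 mm, against about 22 mm for the block's top, which matches the expected 2 mm proud. Fitted tilt is within the depth noise.
- **Odd reading:** the first side-camera fit for the small wheel gave a steep slope. It came from pixels with no depth reading, and the refit without them was flat.
- **Everything else:** comparing first and last pictures showed changes only at the wheels, the recesses and in areas I put down to the arm and its shadow. The bushing, box, jar, caliper and look-alikes did not move.
- **Forces:** the largest force in the readings taken after each move was about 9 N, during a deliberate light touch of the fingertips on the block to find its height.

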